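# Clear the light cube for the night

## Task

Take the maple sweep block off the top of the low grey cubby and use it to wipe the four wooden shapes off the frosted plate into the open sorter box beside the light cube; only the block may touch the shapes, not the fingers. Then push the cleared plate through the cubby's flat slot until it stops at the back, and when it is home press the cube's button fully down to switch the light off. Leave the block standing back on top of the cubby, and do not disturb the other things.

Things in the scene. Friction and masses are not known exactly. Their poses are not given: they have to be found in the camera images.
- light_cube: Low frosted light cube, fixed, 208 (x) x 240 (y) mm, flat top 80 mm high. Origin: centre of its underside; +x faces the cubby. A rail along each y edge, 12 mm wide, 5 mm high (top at 85 mm, inner faces at y = +/-108 mm) guides the plate with 3 mm play a side. No rail at the -x end, where 38 to 46 mm of bare top lie before the plate, with the button in the +y corner, nor at +x towards the slot.
- button_top (a point): Centre of the top of the cube's white press button (28 mm across, standing 9 mm above the cube's top, in a flat steel collar), in the -x, +y corner of the cube's top. It is pressed straight down.
- light_button (a joint): Travel of the button in m: 0 released, 0.005 fully down; it springs back. It takes about 1.2 N to start and 4.2 N at full travel.
- cubby: Low cubby of grey powder-coated metal, fixed 2 mm past the cube's +x side, square to it, 152 (x) x 280 (y) mm, flat top 103 mm high. Origin: centre of its underside; front face at x = -76 mm. Above two bays its front has a flat slot 222 mm wide (y = +/-111), from 79 to 95 mm above the table, closed at the back at x = +72 mm; there the plate stops, 12 mm of it still out of the front.
- plate: Loose frosted acrylic plate, 160 (x) x 210 (y) x 10 mm, 0.38 kg or somewhat more or less, lying flat on the light cube between its rails. Origin: centre of its underside; its +x edge points at the slot. Home in the slot, its origin is 8 mm on the -x side of the cubby's origin.
- disc: Loose maple shape, a disc 64 mm across and 10 mm thick, flat on the plate. Origin: centre of its underside.
- square: Loose maple shape, a square 60 x 60 x 10 mm, flat on the plate. Origin: centre of its underside.
- hexagon: Loose maple shape, a hexagon 68 mm over its corners, 10 mm thick, flat on the plate. Origin: centre of its underside.
- cross: Loose maple shape, a plus-shaped cross 62 x 62 mm with arms 24 mm wide, 10 mm thick, flat on the plate. Origin: centre of its underside.
- sorter_box: Open maple shape-sorter box without its lid, 200 (x) x 150 (y) mm, 75 mm high, walls 8 mm, 0.75 kg, loose on the table 3 to 7 mm from the light cube's +y or -y side (it differs between starts), parallel to it. Origin: centre of its underside. Its rim is 15 mm lower than the top of the plate.
- block: Maple sweep block with a grey rubber sole, 36 (x) x 150 (y) x 54 mm high, 0.2 kg, standing on its sole on the cubby's top; the sole is the wiping edge, straight and 150 mm long. Origin: centre of its underside. It is gripped across its 36 mm thickness (its x).
- sorter_lid: Bystander: the sorter box's maple lid with a round and a square hole, 200 x 150 x 12 mm, flat on the table on the other side of the light cube from the box. Origin: centre of its underside.
- whistle: Bystander: stainless whistle on a ring, about 75 mm long and 16 mm high, lying on the rear +y corner of the cubby's top. Origin: ring centre, underside.
- stone_a: Bystander: smooth white ceramic worry stone, 54 mm across, 20 mm high, on the rear -y corner of the cubby's top. Origin: centre of its underside.
- stone_b: Bystander: the second worry stone, same size, on the table to the right (-y).
- cone: Bystander: mustard silicone stacking cone, 100 mm across, 150 mm high, on the table to the left (+y). Origin: centre of its underside.
- book: Bystander: thick board book, 176 x 176 x 22 mm, flat on the table to the right beyond the lid or box. Origin: centre of its underside.
Mind the look-alikes: they are no part of the job. Leave any blue or orange look-alike of the square alone.

How it is judged (in metres and radians):
On the way, in this order (a step that is already met when the one before it is completed fails the run):
1. the sweep block is brought down to the plate on the light cube (z of block in the frame of light_cube between 0.084 and 0.102 m and x of block in the frame of light_cube between -0.08 and 0.11 m and y of block in the frame of light_cube between -0.19 and 0.19 m), for 0.1 s.
2. all four shapes lie in the sorter box (x of disc in the frame of sorter_box between -0.092 and 0.092 m and y of disc in the frame of sorter_box between -0.067 and 0.067 m and z of disc in the frame of sorter_box between 0 and 0.07 m and x of square in the frame of sorter_box between -0.092 and 0.092 m and y of square in the frame of sorter_box between -0.067 and 0.067 m and z of square in the frame of sorter_box between 0 and 0.07 m and x of hexagon in the frame of sorter_box between -0.092 and 0.092 m and y of hexagon in the frame of sorter_box between -0.067 and 0.067 m and z of hexagon in the frame of sorter_box between 0 and 0.07 m and x of cross in the frame of sorter_box between -0.092 and 0.092 m and y of cross in the frame of sorter_box between -0.067 and 0.067 m and z of cross in the frame of sorter_box between 0 and 0.07 m), for 0.2 s.
3. the plate is pushed home in the cubby's slot (x of plate in the frame of cubby above -0.014 m and y of plate in the frame of cubby between -0.012 and 0.012 m and z of plate in the frame of cubby between 0.072 and 0.086 m), for 0.2 s.
4. the light button is pressed down (at least 3.5 of its 5 mm) (value of joint light_button above 0.0035 m), for 0.05 s.
At the end, for the whole second after the job is handed in: All four shapes lie at rest inside the upright sorter box, below its rim; the plate is within 6 mm of the slot's back stop; the button has been pressed at least 3.5 mm after that and is released; the block stands at rest on its sole on top of the cubby (tilt under 0.08 rad, its centre over the top) (all of step 2 and all of step 3 and linear speed of each of disc, square, hexagon, cross, block below 0.02 m/s and angle between sorter_box's own z axis and vertical below 0.05 rad and x of block in the frame of cubby between -0.07 and 0.07 m and y of block in the frame of cubby between -0.135 and 0.135 m and z of block in the frame of cubby between 0.099 and 0.107 m and angle between block's own z axis and vertical below 0.08 rad and value of joint light_button below 0.0025 m); the robot touches nothing.
It fails at once if the fingers or the arm touch a shape (over 1 N) (contact force between any of the fingers, the arm and disc above 1 N or contact force between any of the fingers, the arm and square above 1 N or contact force between any of the fingers, the arm and hexagon above 1 N or contact force between any of the fingers, the arm and cross above 1 N).
It fails at once if a bystander (lid, whistle, worry stones, cone, book) is moved by more than 40 mm (distance of any of sorter_lid, whistle, stone_a, stone_b, cone, book from where it was at the start of the episode above 0.04 m).
It also fails if it takes over 67 s, if anything falls off the work surface, if the arm or the gripper's body presses on something with over 40 N, if the wrist force passes 120 N, or if a joint passes its speed limit or range.

## Robot

A 6-joint arm with a two-finger parallel gripper is mounted at the origin on the work surface. World frame = base frame: x ahead of the robot, y to its left, z up, the work surface at z = 0. Lengths are in mm, angles in rad, forces in N, time in s.
With the tool pointing down it reaches from about 350 to 925 mm from the base axis. Payload 6.4 kg.
Tool frame: the origin (TCP) lies on the centre line of the jaws, within the pads' length; the fingertips stand 25 mm ahead of it and the grasp point (between the pads) lies 6 mm ahead of it; z points along the fingers, x is the direction in which the jaws open and shut, and the axes are right-handed (so a half turn about z gives the same grasp; the last joint's range is limited). The gripper opens to 94 mm and grips with 3 to 60 N. Pads are 16 mm wide; open, the fingers measure 119 mm over their backs; the gripper's body (75 mm by 177 mm) begins 78 mm behind the grasp point.
Start: joints at [1.172, 0.245, 1.558, -0, 1.339, -0.174], TCP at [144.888, 633.657, 193.355] pointing down, gripper open.
Joint ranges: [-3.13, 3.13], [-1.02, 2.26], [0.13, 2.54], [-0.95, 4.09], [0.21, 2.88], [-2.74, 2.74]. Speed limits (rad/s): [2.57, 2.57, 3.14, 3.14, 3.14, 3.14].

## Interface

Orientations are given as a rotation vector (axis times angle).
In Python, from rig import r, viewer gives the robot as it stands.
- The arm moves only by the shell command python3 -m inch 'ROWS' [FORCE]. ROWS is JSON, one flat list of numbers, 7 for each row, row after row: the shift along the tool's x, y, z as a fraction of full scale, then the turn, a rotation vector about the tool's x, y, z as a fraction of full scale, then the gripper's target within -1 to 1 (shut at 1, half-way at 0, fully open at -1). A call has 1 to 12 rows; each row shifts and turns the pose as measured when the row begins, along the tool's axes as they then stand; what a row does not reach is not made up. Full scale, the value 1, is 0.025 m for a shift and 0.1 rad for a turn. A row lasts 1/12 s, in which the tool goes at most 41.7 mm and 7.16 degrees, less where a joint would pass 70% of its speed; a pose out of reach is approached as far as the arm can. A call with a number of a shift or a turn outside -1 to 1 is refused whole. A call with a gripper value outside its range is refused whole. The fingers move at their own pace and stop on an object; FORCE is the grip in N (left out, the last holds). Time passes only in rows, so rows that do not move let the fingers close. It gives the time, the measured TCP pose, the force and the opening at its end, in the units of the state.
- r.state(): the state, without advancing time (a new reading comes with each control period).
- viewer.capture(name): name is "scene" or "top" or "wrist"; returns a dict with "frame" (420x560x3 uint8, blue, green, red), "fx", "fy", "cx", "cy" (pixels), "world_from_camera" (4x4, takes a point from camera to world coordinates). Camera axes: x right, y up, looking along -z (the intrinsics and any distortion apply to the point x, -y, -z); pixel columns grow to the right and rows downward; lengths in mm; the calibration is good to about 2 mm. A picture is of the moment at which its call begins. There is no depth.
- r.job_done(): hands the job in, once; it reports no verdict.
Trained networks look in a picture, given as the dict that the camera call returned (one of the last four; its "shot" number tells which), for a name from the list of things; names that differ only in an ending like _2 or _b are one class to them, and where a whole thing is asked for, a point or a joint stands for the part that bears it (a point fixed in the world has none). Each returns a list of dicts, best first, with "p" (0 to 1); they miss things now and then, are a little off and sometimes report something else, mostly with a low value. They report only what shows in the picture. A call takes as long as a camera call. They do not tell look-alikes from the thing itself.
- viewer.boxes_of(picture, label): "point" ([column, row] in pixels, amid what is visible of it).
- viewer.cut_out(picture, label): "mask" (420x560 bool, what is visible of it) and "point" ([column, row] in pixels, amid what is visible of it).
- viewer.tip_of(picture, label): "point" ([column, row] in pixels: a listed point, or the origin of a listed thing).
The state is a dict: "time_s": time; "joint_positions": joint angles; "joint_vel": joint speeds; "effort": joint torques, N m; "eef_pos": TCP position; "orientation": TCP orientation; "wrist_force": force on the tool from outside, world axes, zero at the start; "moment": the same for the moment, N m; "gripper_width": finger opening in mm.
Only numpy, scipy, OpenCV 4.12 (cv2) and the standard library are available. Lean on these libraries where they do the work, as an engineer would, in place of code of your own. Each camera call takes 0.05 s, during which the arm holds its last target. There are 200 camera calls.

## Working session

There is one attempt and no reset: what is moved stays moved. The work goes in short steps, Python scripts to look and compute and a shell command to move; the robot and the scene stay as the last step left them, time stands still between calls to the robot, and variables do not carry over. Pictures are saved under pics/ and viewed, about 8 in all and at most 12, crops included, and the job is handed in when it is done.

```bash
mkdir -p pics; ls
cat > h.py <<'E'
import numpy as np, cv2
from rig import r, viewer
from scipy.spatial.transform import Rotation as R
def ray(p,uv):
    M=np.array(p["world_from_camera"]);d=M[:3,:3]@np.array([(uv[0]-p["cx"])/p["fx"],-(uv[1]-p["cy"])/p["fy"],-1.]);return M[:3,3],d
def onz(p,uv,z):
    o,d=ray(p,uv);return o+d*(z-o[2])/d[2]
def st():
    s=r.state();print(round(s["time_s"],2),np.round(s["eef_pos"],1),np.round(s["orientation"],3),np.round(s["wrist_force"],1),round(s["gripper_width"],1));return s
E
python3 - <<'E'
from h import *
s=st();print(R.from_rotvec(s["orientation"]).as_matrix().round(2))
a=viewer.capture("scene");b=viewer.capture("top")
cv2.imwrite("pics/scene.png",a["frame"]);cv2.imwrite("pics/top.png",b["frame"])
print({k:v for k,v in b.items() if k!="frame"})
H=dict(light_cube=0,button_top=89,cubby=0,plate=80,disc=90,square=90,hexagon=90,cross=90,sorter_box=0,block=103,sorter_lid=0,whistle=103,stone_a=103,cone=0,book=0)
for n,z in H.items():
    for t in viewer.tip_of(b,n)[:3]:
        if t["p"]>.2: print(n,round(t["p"],2),np.round(t["point"]),onz(b,t["point"],z).round(0))
E
```

```text
pics
0.0 [144.7 633.1 192.3] [ 2.456  1.958 -0.003] [-0.4  0.3  0.5] 93.7
[[ 0.22  0.97 -0.  ]
 [ 0.97 -0.22 -0.  ]
 [-0.   -0.   -1.  ]]
{'fx': 416.6144399273367, 'fy': 416.6144399273367, 'cx': 273.2638321609189, 'cy': 210.2081375693135, 'world_from_camera': array([[ 1.74931342e-03,  9.95165965e-01, -9.81918614e-02,
         4.44665570e+02],
       [-9.99993635e-01,  2.04618084e-03,  2.92271935e-03,
        -1.04553316e+01],
       [ 3.10950913e-03,  9.81861237e-02,  9.95163211e-01,
         1.13968538e+03],
       [ 0.00000000e+00,  0.00000000e+00,  0.00000000e+00,
         1.00000000e+00]]), 'shot': 2}
light_cube 0.35 [227. 126.] [795. 116.   0.]
button_top 0.65 [222. 249.] [450. 115.  89.]
cubby 0.79 [265. 158.] [704.   9.   0.]
plate 0.91 [264. 213.] [542.  11.  80.]
disc 0.75 [278. 194.] [588. -26.  90.]
disc 0.33 [263. 214.] [540.  13.  90.]
square 0.91 [163. 292.] [344. 260.  90.]
square 0.76 [241. 229.] [500.  67.  90.]
square 0.59 [218. 292.] [345. 122.  90.]
hexagon 0.82 [245. 194.] [591.  58.  90.]
cross 0.66 [280. 230.] [499. -30.  90.]
cross 0.25 [280. 196.] [586. -31.  90.]
sorter_box 0.77 [336. 221.] [ 527. -187.    0.]
block 0.66 [189. 221.] [519. 197. 103.]
block 0.56 [256. 155.] [687.  30. 103.]
block 0.21 [415. 262.] [ 418. -363.  103.]
sorter_lid 0.6 [190. 222.] [525. 213.   0.]
sorter_lid 0.4 [222. 250.] [449. 126.   0.]
whistle 0.48 [227. 127.] [759. 106. 103.]
whistle 0.43 [259. 213.] [540.  22. 103.]
stone_a 0.7 [415. 264.] [ 415. -365.  103.]
stone_a 0.53 [301. 131.] [750. -83. 103.]
cone 0.61 [105. 184.] [629. 450.   0.]
book 0.96 [448. 176.] [ 654. -497.    0.]
book 0.42 [244. 191.] [611.  67.   0.]
```

```bash
python3 -c "
import cv2
a=cv2.imread('pics/top.png')[90:310,140:420];cv2.imwrite('pics/topc.png',cv2.resize(a,None,fx=2.7,fy=2.7,interpolation=2))"
```

```text
(no output)
```

View pics/topc.png

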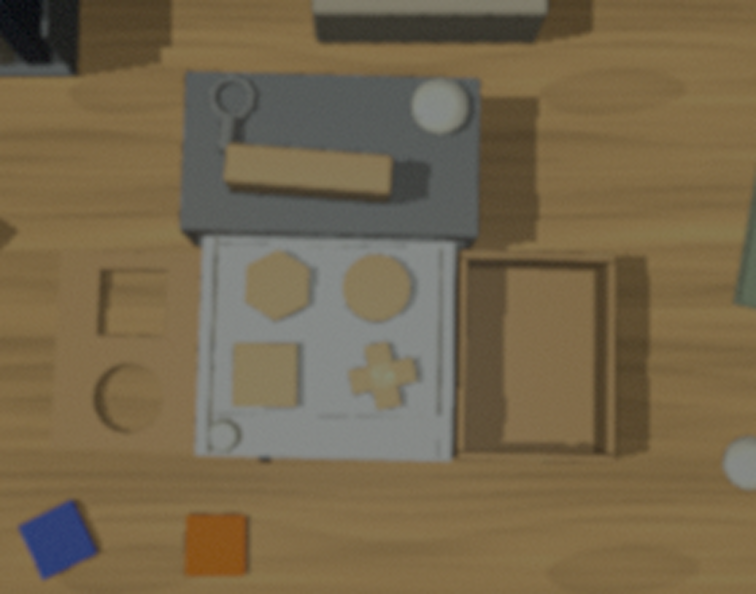

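View pics/scene.png

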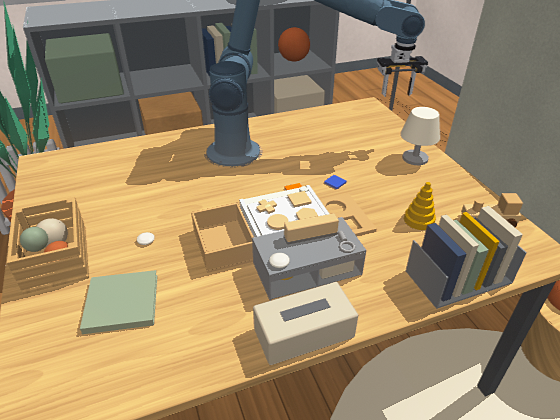

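The top crop shows cubby (upper), block on it close to the whistle's tail, the four shapes on the plate (hexagon 278,285; disc 377,287; square 266,374; cross 384,375 crop px), the button at (224,435) and the box to the right (-y). Now I'll fit the geometry.

Run:
```python
from h import *
b=viewer.capture("top")
def q(name,pts,z):
    P=np.array([onz(b,(x/2.7+140,y/2.7+90),z)[:2] for x,y in pts]);e=P[1]-P[0]
    print(name,P.round(0).tolist(),"c",P.mean(0).round(1),"yaw(+y->) deg",np.degrees(np.arctan2(e[0],-e[1])).round(1))
q("blocktop",[(228,145),(391,156),(390,195),(225,184)],157)
q("cubby",[(187,72),(480,80),(475,243),(180,232)],103)
q("cube",[(203,237),(456,243),(452,460),(196,455)],80)
q("box",[(460,252),(615,257),(612,457),(455,455)],75)
q("whistle",[(233,98),(228,145)],110)
q("lid",[(62,248),(203,250),(196,450),(52,447)],12)
for n in("disc","square","hexagon","cross","block","button_top","plate"):
    for t in viewer.cut_out(b,n)[:3]:
        if t["p"]>.3:
            rc=cv2.minAreaRect(np.argwhere(t["mask"])[:,::-1].astype(np.float32))
            z=157 if n=="block" else 100 if n!="button_top" else 89
            P=np.array([onz(b,c,z)[:2] for c in cv2.boxPoints(rc)])
            print(n,round(t["p"],2),onz(b,t["point"],z)[:2].round(0),P.round(0).tolist())
```

```text
blocktop [[702.0, 104.0], [693.0, -41.0], [657.0, -40.0], [667.0, 107.0]] c [679.8  32.6] yaw(+y->) deg -3.8
cubby [[787.0, 151.0], [780.0, -127.0], [624.0, -121.0], [633.0, 154.0]] c [705.9  14.3] yaw(+y->) deg -1.4
cube [[633.0, 136.0], [628.0, -105.0], [422.0, -100.0], [426.0, 139.0]] c [527.2  17.6] yaw(+y->) deg -1.2
box [[620.0, -109.0], [615.0, -258.0], [425.0, -251.0], [427.0, -103.0]] c [ 521.6 -180.4] yaw(+y->) deg -1.7
whistle [[760.0, 106.0], [715.0, 110.0]] c [737.1 107.9] yaw(+y->) deg -95.2
lid [[633.0, 288.0], [632.0, 145.0], [430.0, 149.0], [433.0, 293.0]] c [531.9 218.8] yaw(+y->) deg -0.7
disc 0.67 [582. -28.] [[614.0, 2.0], [614.0, -58.0], [550.0, -58.0], [550.0, 2.0]]
square 0.87 [343. 267.] [[361.0, 300.0], [387.0, 249.0], [339.0, 224.0], [314.0, 275.0]]
square 0.83 [350. 122.] [[372.0, 145.0], [372.0, 90.0], [318.0, 90.0], [318.0, 144.0]]
square 0.67 [498.  71.] [[472.0, 104.0], [530.0, 105.0], [530.0, 45.0], [473.0, 44.0]]
hexagon 0.63 [514. 211.] [[433.0, 273.0], [619.0, 271.0], [613.0, 132.0], [427.0, 137.0]]
hexagon 0.58 [588.  60.] [[611.0, 91.0], [611.0, 35.0], [555.0, 35.0], [555.0, 90.0]]
cross 0.88 [496. -31.] [[492.0, 2.0], [537.0, -28.0], [508.0, -72.0], [463.0, -42.0]]
block 0.7 [744. -82.] [[766.0, -58.0], [766.0, -109.0], [714.0, -109.0], [714.0, -58.0]]
block 0.67 [682.  26.] [[660.0, 109.0], [705.0, 106.0], [693.0, -43.0], [649.0, -39.0]]
button_top 0.45 [452. 119.] [[458.0, 128.0], [458.0, 103.0], [433.0, 102.0], [433.0, 127.0]]
plate 0.61 [536.  17.] [[465.0, 122.0], [623.0, 121.0], [620.0, -89.0], [462.0, -85.0]]
```

```bash
cat >> h.py <<'E'
C=np.array([526.5,18.]);YAW=-0.024
def loc(x,y,c=C): # cube-local -> world
    k,s=np.cos(YAW),np.sin(YAW);return c+np.array([k*x-s*y,s*x+k*y])
def plan(xy,z,th,n,g):
    s=st();p=np.array(s["eef_pos"]);M=R.from_rotvec(s["orientation"]).as_matrix()
    t=np.array([*xy,z]);T=np.array([[np.cos(th),np.sin(th),0],[np.sin(th),-np.cos(th),0],[0,0,-1]])
    w=R.from_matrix(M.T@T).as_rotvec();print("target",t.round(1),"turn",w.round(3))
    for i in range(n):
        A=M@R.from_rotvec(w*i/n).as_matrix();d=A.T@(t-p)/n/25
        print(*[f"{v:.2f}" for v in [*d,*(w/n/.1)]],g,sep=",")
E
python3 -c "
from h import *
plan((680,33),215,-0.065,26,-1)"
```

```text
1.25 [144.9 633.7 193.4] [ 2.457  1.958 -0.   ] [0.1 0.6 0.4] 93.8
target [680  33 215] turn [0.    0.    1.411]
-0.72,1.01,-0.03,0.00,0.00,0.54,-1
-0.66,1.05,-0.03,0.00,0.00,0.54,-1
-0.60,1.08,-0.03,0.00,0.00,0.54,-1
-0.54,1.11,-0.03,0.00,0.00,0.54,-1
-0.48,1.14,-0.03,0.00,0.00,0.54,-1
-0.42,1.16,-0.03,0.00,0.00,0.54,-1
-0.36,1.18,-0.03,0.00,0.00,0.54,-1
-0.29,1.20,-0.03,0.00,0.00,0.54,-1
-0.23,1.22,-0.03,0.00,0.00,0.54,-1
-0.16,1.23,-0.03,0.00,0.00,0.54,-1
-0.09,1.23,-0.03,0.00,0.00,0.54,-1
-0.03,1.24,-0.03,0.00,0.00,0.54,-1
0.04,1.24,-0.03,0.00,0.00,0.54,-1
0.11,1.23,-0.03,0.00,0.00,0.54,-1
0.17,1.23,-0.03,0.00,0.00,0.54,-1
0.24,1.21,-0.03,0.00,0.00,0.54,-1
0.31,1.20,-0.03,0.00,0.00,0.54,-1
0.37,1.18,-0.03,0.00,0.00,0.54,-1
0.43,1.16,-0.03,0.00,0.00,0.54,-1
0.50,1.13,-0.03,0.00,0.00,0.54,-1
0.56,1.11,-0.03,0.00,0.00,0.54,-1
0.62,1.07,-0.03,0.00,0.00,0.54,-1
0.67,1.04,-0.03,0.00,0.00,0.54,-1
0.73,1.00,-0.03,0.00,0.00,0.54,-1
0.78,0.96,-0.03,0.00,0.00,0.54,-1
0.83,0.92,-0.03,0.00,0.00,0.54,-1
```

```bash
python3 -m inch '[-0.7,0.9,-0.03,0,0,0.55,-1, -0.65,1,-0.03,0,0,0.55,-1, -0.6,1,-0.03,0,0,0.55,-1, -0.55,1,-0.03,0,0,0.55,-1, -0.5,1,-0.03,0,0,0.55,-1, -0.4,1,-0.03,0,0,0.55,-1, -0.35,1,-0.03,0,0,0.55,-1, -0.3,1,-0.03,0,0,0.55,-1, -0.2,1,-0.03,0,0,0.55,-1, -0.15,1,-0.03,0,0,0.55,-1, -0.1,1,-0.03,0,0,0.55,-1, 0,1,-0.03,0,0,0.55,-1]'
python3 -m inch '[0,1,-0.03,0,0,0.55,-1, 0.1,1,-0.03,0,0,0.55,-1, 0.15,1,-0.03,0,0,0.55,-1, 0.2,1,-0.03,0,0,0.55,-1, 0.3,1,-0.03,0,0,0.55,-1, 0.35,1,-0.03,0,0,0.55,-1, 0.4,1,-0.03,0,0,0.55,-1, 0.5,1,-0.03,0,0,0.55,-1, 0.55,1,-0.03,0,0,0.55,-1, 0.6,1,-0.03,0,0,0.55,-1]'
python3 -c "
from h import *
plan((680,33),215,-0.065,8,-1)"
```

```text
time_s: 2.25
eef_pos: [354.5, 374.0, 203.0]
orientation: [-2.968, -1.022, -0.004]
wrist_force: [0.8, -0.2, -0.3]
gripper_width: 94.2
time_s: 3.08
eef_pos: [533.0, 159.5, 212.9]
orientation: [-3.134, -0.133, -0.01]
wrist_force: [-0.0, 1.1, 0.5]
gripper_width: 94.1
3.08 [533.  159.5 212.9] [-3.134 -0.133 -0.01 ] [-0.   1.1  0.5] 94.1
target [680  33 215] turn [-0.005 -0.006  0.15 ]
0.68,0.69,-0.01,-0.01,-0.01,0.19,-1
0.69,0.68,-0.01,-0.01,-0.01,0.19,-1
0.70,0.67,-0.01,-0.01,-0.01,0.19,-1
0.72,0.65,-0.01,-0.01,-0.01,0.19,-1
0.73,0.64,-0.01,-0.01,-0.01,0.19,-1
0.74,0.63,-0.01,-0.01,-0.01,0.19,-1
0.75,0.61,-0.01,-0.01,-0.01,0.19,-1
0.76,0.60,-0.01,-0.01,-0.01,0.19,-1
```

```bash
python3 -m inch '[0.68,0.7,0,0,0,0.2,-1, 0.7,0.7,0,0,0,0.2,-1, 0.7,0.67,0,0,0,0.2,-1, 0.72,0.65,0,0,0,0.2,-1, 0.73,0.65,0,0,0,0.2,-1, 0.74,0.63,0,0,0,0.2,-1, 0.75,0.6,0,0,0,0.2,-1, 0.76,0.6,0,0,0,0.2,-1, 0,0,0,0,0,0,-1]'
python3 - <<'E'
from h import *
st();w=viewer.capture("wrist");cv2.imwrite("pics/w1.png",w["frame"])
for t in viewer.cut_out(w,"block")[:2]:
    rc=cv2.minAreaRect(np.argwhere(t["mask"])[:,::-1].astype(np.float32));P=np.array([onz(w,c,157)[:2] for c in cv2.boxPoints(rc)])
    print(round(t["p"],2),P.round(0).tolist(),P.mean(0))
plan((680,33),153,-0.065,4,-1)
E
```

```text
time_s: 3.83
eef_pos: [688.0, 18.0, 213.7]
orientation: [-3.134, 0.144, -0.014]
wrist_force: [0.5, -0.0, 1.0]
gripper_width: 94.2
3.83 [688.   18.  213.7] [-3.134  0.144 -0.014] [ 0.5 -0.   1. ] 94.2
0.93 [[671.0, 110.0], [706.0, 108.0], [700.0, -41.0], [658.0, -38.0]] [683.65714479  34.78240796]
3.93 [685.9  20.6 213.7] [-3.133  0.139 -0.011] [-0.6 -0.5 -0.3] 94.3
target [680  33 153] turn [-0.006 -0.007 -0.024]
-0.07,-0.11,0.61,-0.01,-0.02,-0.06,-1
-0.07,-0.12,0.61,-0.01,-0.02,-0.06,-1
-0.07,-0.12,0.61,-0.01,-0.02,-0.06,-1
-0.07,-0.12,0.61,-0.01,-0.02,-0.06,-1
```

View pics/w1.png

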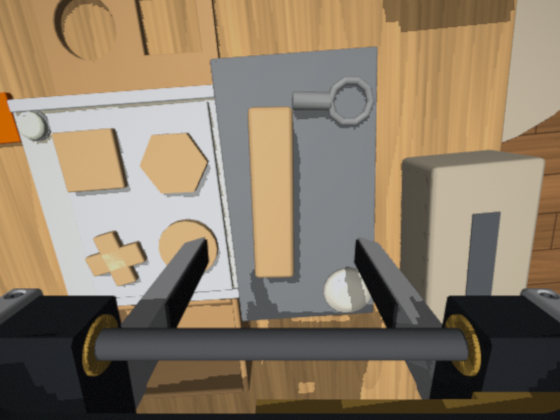

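The wrist view shows the block at columns 250–292, rows 107–276, between the fingers, with the whistle's tail beside its +y end and the stone at (347,290). Descend and grip.

```bash
python3 -m inch '[-0.05,-0.14,0.6,0,-0.02,-0.05,-1, -0.05,-0.14,0.6,0,-0.02,-0.05,-1, -0.05,-0.13,0.6,0,-0.02,-0.05,-1, -0.05,-0.13,0.6,0,-0.02,-0.05,-1, 0,0,0,0,0,0,-1]'
python3 - <<'E'
from h import *
w=viewer.capture("wrist")
plan((682,34),153,-0.065,1,1)
E
```

```text
time_s: 4.35
eef_pos: [678.1, 40.5, 147.1]
orientation: [-3.133, 0.097, 0.007]
wrist_force: [-0.8, 0.5, -1.1]
gripper_width: 94.0
4.4 [678.6  40.3 148.4] [-3.133  0.097  0.005] [-0.7 -0.2 -0.7] 93.8
target [682  34 153] turn [-0.007  0.003  0.003]
0.15,0.24,-0.19,-0.07,0.03,0.03,1
```

```bash
python3 -m inch '[0.14,0.24,-0.2,-0.05,0.02,0,-1, 0,0,0,0,0,0,-1, 0,0,0,0,0,0,-1]'
python3 - <<'E'
from h import *
plan((682,34),153,-0.065,1,1)
E
```

```text
time_s: 4.65
eef_pos: [681.7, 34.7, 154.1]
orientation: [-3.139, 0.094, 0.001]
wrist_force: [-0.1, -0.6, 0.1]
gripper_width: 93.8
4.65 [681.7  34.7 154.1] [-3.139e+00  9.400e-02  1.000e-03] [-0.1 -0.6  0.1] 93.8
target [682  34 153] turn [-0.001  0.001  0.005]
0.01,0.03,0.04,-0.01,0.01,0.05,1
```

```bash
python3 -m inch '[0,0,0,0,0,0,1, 0,0,0,0,0,0,1, 0,0,0,0,0,0,1, 0,0,0,0,0,0,1, 0,0,0,0,0,0,1, 0,0,0,0,0,0,1]' 45
python3 -m inch '[0,0,-0.7,0,0,0,1, 0,0,-0.7,0,0,0,1, 0,0,-0.7,0,0,0,1, 0,0,0,0,0,0,1, 0,0,0,0,0,0,1]'
python3 - <<'E'
from h import *
print(loc(15,112));plan(loc(15,112),200,np.pi/2-.024,18,1)
E
```

```text
time_s: 5.15
eef_pos: [683.8, 33.7, 157.8]
orientation: [-3.14, 0.096, -0.008]
wrist_force: [0.7, 0.7, 0.9]
gripper_width: 57.6
time_s: 5.57
eef_pos: [682.3, 33.7, 209.9]
orientation: [-3.139, 0.096, -0.002]
wrist_force: [-0.2, 0.0, 0.0]
gripper_width: 24.1
[544.18342217 129.60778011]
5.57 [682.3  33.7 209.9] [-3.139e+00  9.600e-02 -2.000e-03] [-0.2  0.   0. ] 24.1
target [544.2 129.6 200. ] turn [ 0.    -0.002 -1.608]
-0.32,-0.19,0.02,0.00,-0.00,-0.89,1
-0.30,-0.22,0.02,0.00,-0.00,-0.89,1
-0.28,-0.25,0.02,0.00,-0.00,-0.89,1
-0.26,-0.27,0.02,0.00,-0.00,-0.89,1
-0.23,-0.29,0.02,0.00,-0.00,-0.89,1
-0.20,-0.31,0.02,0.00,-0.00,-0.89,1
-0.18,-0.33,0.02,0.00,-0.00,-0.89,1
-0.15,-0.34,0.02,0.00,-0.00,-0.89,1
-0.11,-0.36,0.02,0.00,-0.00,-0.89,1
-0.08,-0.36,0.02,0.00,-0.00,-0.89,1
-0.05,-0.37,0.02,0.00,-0.00,-0.89,1
-0.02,-0.37,0.02,0.00,-0.00,-0.89,1
0.02,-0.37,0.02,0.00,-0.00,-0.89,1
0.05,-0.37,0.02,0.00,-0.00,-0.89,1
0.08,-0.36,0.02,0.00,-0.00,-0.89,1
0.12,-0.36,0.02,0.00,-0.00,-0.89,1
0.15,-0.34,0.02,0.00,-0.00,-0.89,1
0.18,-0.33,0.02,0.00,-0.00,-0.89,1
```

Closed too slowly: the fingers were still at 58 mm when I lifted. Reopen and redo.

```bash
python3 -m inch '[0,0,0,0,0,0,-1, 0,0,0,0,0,0,-1, 0,0,0,0,0,0,-1, 0,0,0,0,0,0,-1, 0,0,0,0,0,0,-1, 0,0,0,0,0,0,-1, 0,0,0,0,0,0,-1, 0,0,0,0,0,0,-1, 0,0,0,0,0,0,-1, 0,0,0,0,0,0,-1]'
python3 - <<'E'
from h import *
st();w=viewer.capture("wrist")
t=viewer.cut_out(w,"block")[0]
rc=cv2.minAreaRect(np.argwhere(t["mask"])[:,::-1].astype(np.float32));P=np.array([onz(w,c,157)[:2] for c in cv2.boxPoints(rc)])
print(round(t["p"],2),P.round(0).tolist(),P.mean(0))
plan((682.5,34),153,-0.065,1,-1)
E
```

```text
time_s: 6.4
eef_pos: [679.8, 34.0, 203.5]
orientation: [-3.139, 0.096, 0.011]
wrist_force: [-0.8, 0.3, 0.5]
gripper_width: 87.0
6.4 [679.8  34.  203.5] [-3.139  0.096  0.011] [-0.8  0.3  0.5] 87.0
0.57 [[671.0, 111.0], [706.0, 109.0], [700.0, -40.0], [659.0, -38.0]] [683.89330065  35.70709939]
6.5 [679.9  34.  203.6] [-3.139  0.096  0.011] [-1.  -0.   0.2] 93.2
target [682.5  34.  153. ] turn [-0.001  0.007  0.004]
0.12,-0.01,2.02,-0.01,0.07,0.04,-1
```

```bash
python3 -m inch '[0.06,0,0.6,0,0.02,0,-1, 0.06,0,0.6,0,0.02,0,-1, 0.05,0,0.4,0,0.02,0,-1, 0,0,0.15,0,0,0,-1, 0,0,0,0,0,0,-1]'
python3 -c "
from h import *
plan((683,34),153,-0.065,1,1)"
```

```text
time_s: 6.92
eef_pos: [685.3, 33.6, 160.1]
orientation: [-3.139, 0.096, -0.005]
wrist_force: [-0.3, -0.0, 0.7]
gripper_width: 93.8
6.92 [685.3  33.6 160.1] [-3.139  0.096 -0.005] [-0.3 -0.   0.7] 93.8
target [683  34 153] turn [-0.001 -0.003  0.004]
-0.09,-0.01,0.29,-0.01,-0.03,0.04,1
```

```bash
python3 -m inch '[-0.09,0,0.28,0,-0.03,0,-1, 0,0,0,0,0,0,1, 0,0,0,0,0,0,1, 0,0,0,0,0,0,1, 0,0,0,0,0,0,1, 0,0,0,0,0,0,1, 0,0,0,0,0,0,1, 0,0,0,0,0,0,1, 0,0,0,0,0,0,1, 0,0,0,0,0,0,1, 0,0,0,0,0,0,1]' 45
python3 -c "
from h import *
st()"
```

```text
time_s: 7.83
eef_pos: [684.6, 33.7, 156.1]
orientation: [-3.139, 0.096, -0.008]
wrist_force: [1.0, -1.1, 0.6]
gripper_width: 30.8
7.83 [684.6  33.7 156.1] [-3.139  0.096 -0.008] [ 1.  -1.1  0.6] 30.8
```

```bash
python3 -c "
from h import *
w=viewer.capture('wrist');a=viewer.capture('scene')
f=cv2.resize(a['frame'][190:290,230:390],(800,500));cv2.imwrite('pics/c1.png',np.hstack([cv2.resize(w['frame'],(400,300)),cv2.resize(f,(400,300))]));st()"
```

```text
7.93 [684.6  33.7 156.1] [-3.139  0.096 -0.007] [0.8 1.  0.2] 22.7
```

View pics/c1.png

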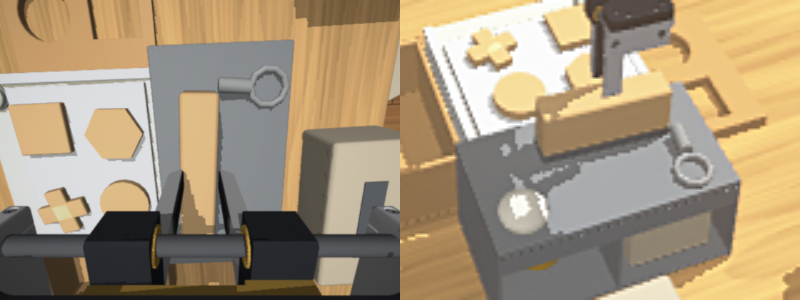

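```bash
python3 -m inch '[0,0,0,0,0,0,1, 0,0,0,0,0,0,1, 0,0,0,0,0,0,1]'
python3 - <<'E'
from h import *
st();a=viewer.capture('scene');w=viewer.capture('wrist')
def proj(p,X):
    M=np.linalg.inv(np.array(p["world_from_camera"]));c=M[:3,:3]@X+M[:3,3];return np.array([p["cx"]+p["fx"]*c[0]/-c[2],p["cy"]-p["fy"]*c[1]/-c[2]])
f=a['frame'].copy();g=w['frame'].copy()
for X,col in [((684.6,33.7,131),(0,0,255)),((684.6,33.7,157),(0,255,0)),((684.6,33.7,103),(255,0,0))]:
    for p,im in((a,f),(w,g)):
        u=proj(p,np.array(X));print(X,u.round());cv2.circle(im,(int(u[0]),int(u[1])),1,col,-1)
f=cv2.resize(f[190:270,250:370],(600,400),interpolation=cv2.INTER_NEAREST);cv2.imwrite('pics/c2.png',np.hstack([f,cv2.resize(g[120:400,180:320],(200,400))]))
E
```

```text
time_s: 8.18
eef_pos: [684.5, 33.7, 155.9]
orientation: [-3.139, 0.096, -0.007]
wrist_force: [0.4, 0.2, 0.8]
gripper_width: 2.9
8.18 [684.5  33.7 155.9] [-3.139  0.096 -0.007] [0.4 0.2 0.8] 2.9
(684.6, 33.7, 131) [312. 228.]
(684.6, 33.7, 131) [281. 230.]
(684.6, 33.7, 157) [312. 221.]
(684.6, 33.7, 157) [281. 243.]
(684.6, 33.7, 103) [311. 236.]
(684.6, 33.7, 103) [281. 218.]
```

View pics/c2.png

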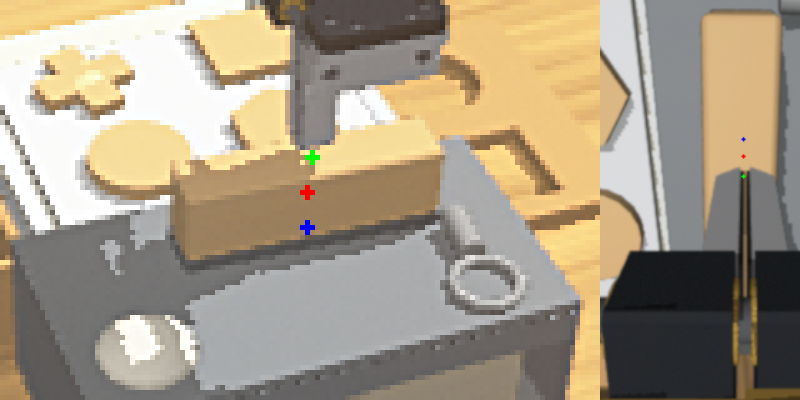

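The scene and wrist views show the closed fingertips on or just above the block's top (tip at about (312,219) in the scene), although TCP z reads 156. So the tip offset doesn't match the 25 mm given. I'll probe the top gently to measure it.

```bash
for i in 1 2; do python3 -m inch '[0,0,0.05,0,0,0,1, 0,0,0.05,0,0,0,1, 0,0,0.05,0,0,0,1]' | tr '\n' ' '; echo; done
```

```text
time_s: 8.53 eef_pos: [684.7, 33.6, 152.2] orientation: [-3.139, 0.096, -0.008] wrist_force: [0.2, 0.0, -0.3] gripper_width: 0.7 
time_s: 8.78 eef_pos: [684.6, 33.7, 147.8] orientation: [-3.139, 0.096, -0.008] wrist_force: [0.3, -0.2, -0.6] gripper_width: 0.4
```

```bash
for i in 1 2 3 4; do python3 -m inch '[0,0,0.05,0,0,0,1, 0,0,0.05,0,0,0,1, 0,0,0.05,0,0,0,1]' | tr '\n' ' '; echo; done
python3 - <<'E'
from h import *
a=viewer.capture('scene');w=viewer.capture('wrist')
f=cv2.resize(a['frame'][190:270,250:370],(600,400),interpolation=cv2.INTER_NEAREST);cv2.imwrite('pics/c3.png',np.hstack([f,cv2.resize(w['frame'][120:400,180:320],(200,400))]))
E
```

```text
time_s: 9.03 eef_pos: [685.0, 33.6, 145.3] orientation: [-3.14, 0.096, -0.009] wrist_force: [-2.4, -0.1, 9.5] gripper_width: 0.3 
time_s: 9.28 eef_pos: [686.4, 33.6, 145.6] orientation: [-3.14, 0.096, -0.014] wrist_force: [-2.4, 0.4, 6.2] gripper_width: 0.4 
time_s: 9.53 eef_pos: [687.9, 33.4, 145.9] orientation: [3.14, -0.096, 0.02] wrist_force: [-1.8, -0.0, 5.7] gripper_width: 0.4 
time_s: 9.78 eef_pos: [689.5, 33.3, 146.3] orientation: [3.139, -0.095, 0.027] wrist_force: [-1.9, -0.8, 5.9] gripper_width: 0.4
```

View pics/c3.png

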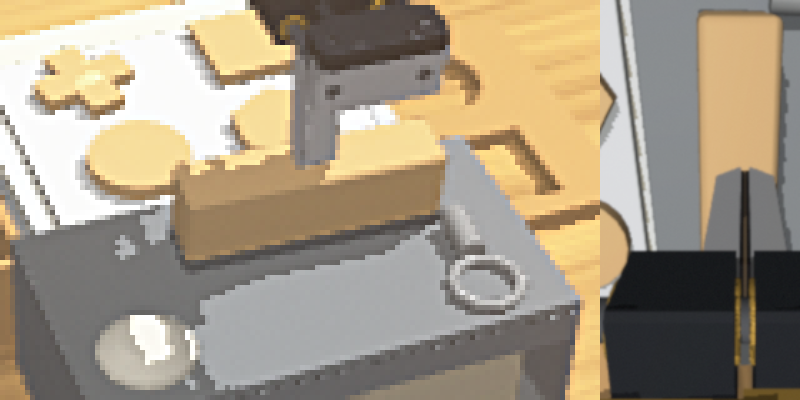

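Contact at eef z ≈ 146 against the block top at 157, so the tips sit at about eef z + 11. That disagrees with the stated geometry (−25), but the pictures agree with the contact, so I'll use the measured value. Lift, reopen, regrasp with eef z ≈ 117.

```bash
python3 -m inch '[0,0,-0.6,0,0,0,-1, 0,0,-0.5,0,0,0,-1, 0,0,-0.2,0,0,0,-1, 0,0,0,0,0,0,-1, 0,0,0,0,0,0,-1, 0,0,0,0,0,0,-1, 0,0,0,0,0,0,-1, 0,0,0,0,0,0,-1, 0,0,0,0,0,0,-1, 0,0,0,0,0,0,-1, 0,0,0,0,0,0,-1]'
python3 - <<'E'
from h import *
w=viewer.capture("wrist");s=st()
M=np.array(w["world_from_camera"]);T=R.from_rotvec(s["orientation"]).as_matrix()
print("cam in tool",(T.T@(M[:3,3]-np.array(s["eef_pos"]))).round(1), M[:3,3].round(1))
for t in viewer.cut_out(w,"block")[:1]:
    rc=cv2.minAreaRect(np.argwhere(t["mask"])[:,::-1].astype(np.float32));P=np.array([onz(w,c,157)[:2] for c in cv2.boxPoints(rc)])
    print(round(t["p"],2),P.round(0).tolist(),P.mean(0))
plan((683.5,34),117,-0.065,1,-1)
E
```

```text
time_s: 10.8
eef_pos: [687.4, 33.5, 176.2]
orientation: [3.14, -0.095, 0.02]
wrist_force: [0.5, -0.7, 0.1]
gripper_width: 70.5
10.85 [687.4  33.4 176.2] [ 3.14  -0.095  0.02 ] [0.1 1.3 0.5] 74.3
cam in tool [   0.3  -83.2 -192.1] [690.3 116.6 368.3]
0.81 [[671.0, 113.0], [706.0, 110.0], [700.0, -41.0], [657.0, -38.0]] [683.16910009  35.94770012]
10.9 [687.4  33.5 176.3] [ 3.14  -0.095  0.02 ] [-0.8  0.6 -0.9] 78.4
target [683.5  34.  117. ] turn [ 0.    -0.013  0.004]
-0.19,-0.01,2.37,0.00,-0.13,0.04,-1
```

```bash
python3 -m inch '[-0.1,0,0.6,0,-0.06,0,-1, -0.09,0,0.7,0,-0.06,0,-1, 0,0,0.6,0,0,0,-1, 0,0,0.3,0,0,0,-1, 0,0,0.1,0,0,0,-1, 0,0,0,0,0,0,-1, 0,0,0,0,0,0,-1]'
python3 -c "
from h import *
plan((683.5,34),117,-0.065,1,1)"
```

```text
time_s: 11.48
eef_pos: [680.3, 34.0, 109.6]
orientation: [-3.14, 0.095, 0.009]
wrist_force: [-0.0, -0.1, -0.4]
gripper_width: 94.4
11.48 [680.3  34.  109.6] [-3.14   0.095  0.009] [-0.  -0.1 -0.4] 94.4
target [683.5  34.  117. ] turn [-0.     0.006  0.004]
0.13,-0.01,-0.30,-0.00,0.06,0.04,1
```

```bash
python3 -m inch '[0.13,0,-0.28,0,0.06,0.04,-1, 0,0,0,0,0,0,1, 0,0,0,0,0,0,1, 0,0,0,0,0,0,1, 0,0,0,0,0,0,1, 0,0,0,0,0,0,1, 0,0,0,0,0,0,1, 0,0,0,0,0,0,1, 0,0,0,0,0,0,1, 0,0,0,0,0,0,1, 0,0,0,0,0,0,1, 0,0,0,0,0,0,1]' 45
python3 -m inch '[0,0,0,0,0,0,1, 0,0,0,0,0,0,1]'
```

```text
time_s: 12.48
eef_pos: [685.5, 33.5, 121.5]
orientation: [3.139, -0.102, 0.008]
wrist_force: [-0.3, -0.2, 0.5]
gripper_width: 36.1
time_s: 12.65
eef_pos: [685.5, 33.5, 121.5]
orientation: [3.139, -0.102, 0.008]
wrist_force: [-0.8, 0.9, 0.8]
gripper_width: 35.6
```

```bash
python3 -m inch '[0,0,-0.6,0,0,0,1, 0,0,-0.7,0,0,0,1, 0,0,-0.5,0,0,0,1, 0,0,0,0,0,0,1]'
python3 -c "
from h import *
plan(loc(15,114),165,np.pi/2-.024,18,1)"
```

```text
time_s: 12.98
eef_pos: [684.1, 33.7, 167.3]
orientation: [-3.14, 0.102, -0.002]
wrist_force: [0.1, -0.3, -1.7]
gripper_width: 35.7
12.98 [684.1  33.7 167.3] [-3.14e+00  1.02e-01 -2.00e-03] [ 0.1 -0.3 -1.7] 35.7
target [544.2 131.6 165. ] turn [ 1.000e-03 -1.000e-03 -1.612e+00]
-0.32,-0.20,0.00,0.00,-0.00,-0.90,1
-0.31,-0.23,0.00,0.00,-0.00,-0.90,1
-0.28,-0.25,0.00,0.00,-0.00,-0.90,1
-0.26,-0.28,0.00,0.00,-0.00,-0.90,1
-0.23,-0.30,0.00,0.00,-0.00,-0.90,1
-0.21,-0.32,0.00,0.00,-0.00,-0.90,1
-0.18,-0.34,0.00,0.00,-0.00,-0.90,1
-0.15,-0.35,0.00,0.00,-0.00,-0.90,1
-0.12,-0.36,0.00,0.00,-0.00,-0.90,1
-0.08,-0.37,0.00,0.00,-0.00,-0.90,1
-0.05,-0.38,0.00,0.00,-0.00,-0.90,1
-0.02,-0.38,0.00,0.00,-0.00,-0.90,1
0.02,-0.38,0.00,0.00,-0.00,-0.90,1
0.05,-0.38,0.00,0.00,-0.00,-0.90,1
0.09,-0.37,0.01,0.00,-0.00,-0.90,1
0.12,-0.36,0.01,0.00,-0.00,-0.90,1
0.15,-0.35,0.01,0.00,-0.00,-0.90,1
0.18,-0.33,0.01,0.00,-0.00,-0.90,1
```

```bash
python3 -m inch '[-0.32,-0.2,0,0,0,-0.9,1, -0.3,-0.23,0,0,0,-0.9,1, -0.28,-0.25,0,0,0,-0.9,1, -0.26,-0.28,0,0,0,-0.9,1, -0.23,-0.3,0,0,0,-0.9,1, -0.2,-0.32,0,0,0,-0.9,1, -0.18,-0.34,0,0,0,-0.9,1, -0.15,-0.35,0,0,0,-0.9,1, -0.12,-0.36,0,0,0,-0.9,1, -0.08,-0.37,0,0,0,-0.9,1, -0.05,-0.38,0,0,0,-0.9,1, -0.02,-0.38,0,0,0,-0.9,1]'
python3 -c "
from h import *
plan(loc(15,114),165,np.pi/2-.024,6,1)"
```

```text
time_s: 13.98
eef_pos: [586.6, 98.7, 167.0]
orientation: [2.704, 1.593, 0.007]
wrist_force: [0.1, 0.3, -1.4]
gripper_width: 35.7
13.98 [586.6  98.7 167. ] [2.704 1.593 0.007] [ 0.1  0.3 -1.4] 35.7
target [544.2 131.6 165. ] turn [ 0.006 -0.001 -0.482]
0.06,-0.35,0.01,0.01,-0.00,-0.80,1
0.08,-0.35,0.01,0.01,-0.00,-0.80,1
0.11,-0.34,0.01,0.01,-0.00,-0.80,1
0.14,-0.33,0.01,0.01,-0.00,-0.80,1
0.16,-0.32,0.01,0.01,-0.00,-0.80,1
0.19,-0.30,0.01,0.01,-0.00,-0.80,1
```

```bash
python3 -m inch '[0.06,-0.34,0,0,0,-0.8,1, 0.08,-0.34,0,0,0,-0.8,1, 0.1,-0.33,0,0,0,-0.8,1, 0.13,-0.3,0,0,0,-0.75,1, 0.15,-0.28,0,0,0,-0.7,1, 0.16,-0.25,0,0,0,-0.6,1, 0,0,0,0,0,0,1, 0,0,0,0,0,0,1]'
python3 - <<'E'
from h import *
w=viewer.capture("wrist");b=viewer.capture("top");cv2.imwrite("pics/t2.png",cv2.resize(b["frame"][90:310,140:420],None,fx=2.7,fy=2.7,interpolation=2))
plan(loc(15,114),165,np.pi/2-.024,1,1)
plan(loc(15,114),112,np.pi/2-.024,1,1)
E
```

```text
time_s: 14.65
eef_pos: [543.1, 131.5, 165.7]
orientation: [2.258, 2.179, 0.006]
wrist_force: [-0.5, 0.5, -2.8]
gripper_width: 35.6
14.75 [543.3 131.3 165.7] [2.259 2.179 0.006] [-0.2 -0.3 -1.7] 35.3
target [544.2 131.6 165. ] turn [ 0.005 -0.001 -0.012]
0.01,0.04,0.03,0.05,-0.01,-0.12,1
14.75 [543.3 131.3 165.7] [2.259 2.179 0.006] [-0.2 -0.3 -1.7] 35.3
target [544.2 131.6 112. ] turn [ 0.005 -0.001 -0.012]
0.01,0.03,2.15,0.05,-0.01,-0.12,1
```

View pics/t2.png

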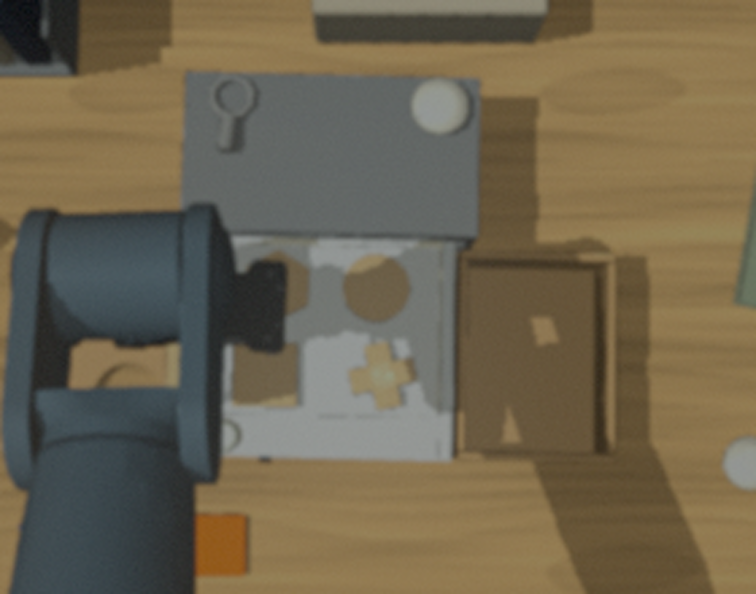

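The top view shows nothing disturbed; arm overhead, shapes at the same places, square's +y edge at crop column 232. Lower the block beside them.

```bash
python3 -m inch '[0.01,0.03,0.6,0.05,0,-0.1,1, 0,0,0.6,0,0,0,1, 0,0,0.4,0,0,0,1, 0,0,0.2,0,0,0,1, 0,0,0.08,0,0,0,1, 0,0,0,0,0,0,1, 0,0,0,0,0,0,1]'
python3 -c "
from h import *
plan(loc(15,114),111.5,np.pi/2-.024,1,1)"
```

```text
time_s: 15.33
eef_pos: [545.4, 130.0, 113.1]
orientation: [-2.253, -2.188, 0.002]
wrist_force: [-0.4, 0.1, -1.1]
gripper_width: 35.5
15.33 [545.4 130.  113.1] [-2.253e+00 -2.188e+00  2.000e-03] [-0.4  0.1 -1.1] 35.5
target [544.2 131.6 111.5] turn [-0.002 -0.    -0.005]
0.06,-0.05,0.06,-0.02,-0.00,-0.05,1
```

```bash
for i in 1 2 3; do python3 -m inch '[0,0,0.05,0,0,0,1, 0,0,0.05,0,0,0,1]' | grep -E "eef|wrist"; done
```

```text
eef_pos: [546.2, 130.0, 111.4]
wrist_force: [-0.1, 0.4, -1.6]
eef_pos: [546.9, 130.1, 109.7]
wrist_force: [-1.1, 0.6, -2.1]
eef_pos: [547.3, 130.1, 108.4]
wrist_force: [-5.5, -1.3, 9.1]
```

```bash
python3 -m inch '[0,-0.1,-0.13,0,0,0,1, 0,0,0,0,0,0,1]' | grep -E "eef|wrist"
python3 -m inch '[-0.2,0,0,0,0,0,1, -0.3,0,0,0,0,0,1, -0.3,0,0,0,0,0,1, -0.3,0,0,0,0,0,1, -0.3,0,0,0,0,0,1, -0.3,0,0,0,0,0,1, -0.3,0,0,0,0,0,1, -0.3,0,0,0,0,0,1, -0.3,0,0,0,0,0,1, 0,0,0,0,0,0,1]'
python3 -c "
from h import *
plan(loc(15,-135),111.5,np.pi/2-.024,1,1)"
```

```text
eef_pos: [545.0, 130.2, 112.2]
wrist_force: [-0.8, -0.4, -3.2]
time_s: 16.83
eef_pos: [542.8, 58.1, 112.0]
orientation: [2.254, 2.186, 0.007]
wrist_force: [-0.3, -0.3, -1.2]
gripper_width: 35.6
16.83 [542.8  58.1 112. ] [2.254 2.186 0.007] [-0.3 -0.3 -1.2] 35.6
target [ 538.3 -117.3  111.5] turn [ 0.004 -0.002 -0.006]
-7.02,0.03,0.01,0.04,-0.02,-0.06,1
```

```bash
python3 -m inch '[-0.3,0,0,0.03,0,-0.05,1, -0.35,0,0,0,0,0,1, -0.35,0,0,0,0,0,1, -0.35,0,0,0,0,0,1, -0.35,0,0,0,0,0,1, -0.35,0,0,0,0,0,1, -0.35,0,0,0,0,0,1, -0.35,0,0,0,0,0,1, -0.35,0,0,0,0,0,1, -0.35,0,0,0,0,0,1, -0.35,0,0,0,0,0,1, -0.3,0,0,0,0,0,1]'
python3 -c "
from h import *
plan(loc(15,-135),111.5,np.pi/2-.024,1,1)
a=viewer.capture('scene');cv2.imwrite('pics/s3.png',cv2.resize(a['frame'][170:290,180:380],(800,480)))"
```

```text
time_s: 17.83
eef_pos: [539.6, -54.7, 111.7]
orientation: [-2.247, -2.194, -0.003]
wrist_force: [-0.2, 0.6, -1.2]
gripper_width: 35.6
17.83 [539.6 -54.7 111.7] [-2.247 -2.194 -0.003] [-0.2  0.6 -1.2] 35.6
target [ 538.3 -117.3  111.5] turn [ 0.    -0.002 -0.   ]
-2.50,0.01,0.00,0.00,-0.02,-0.00,1
```

View pics/s3.png

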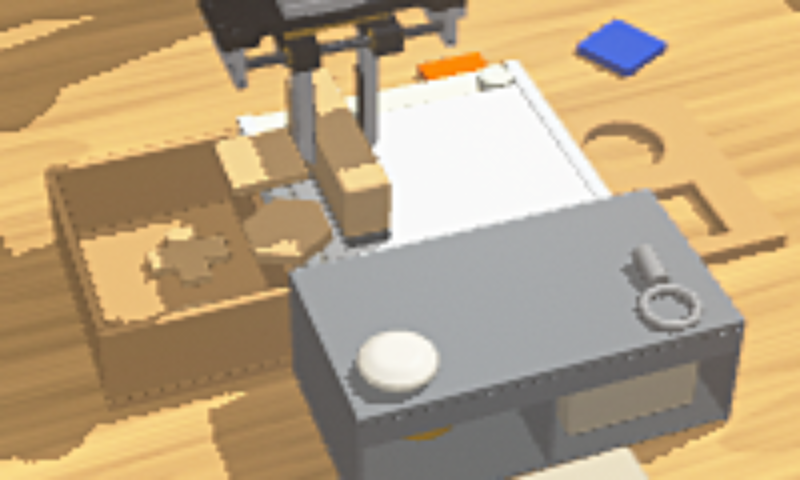

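Working: cross (185,250) already in the box, square and hexagon hang over its rim at (260,160) and (290,230), and the plate behind the block is clear. Finish the sweep.

```bash
python3 -m inch '[-0.3,0,0,0,0,0,1, -0.35,0,0,0,0,0,1, -0.35,0,0,0,0,0,1, -0.35,0,0,0,0,0,1, -0.35,0,0,0,0,0,1, -0.35,0,0,0,0,0,1, -0.3,0,0,0,0,0,1, 0,0,0,0,0,0,1]'
python3 - <<'E'
from h import *
a=viewer.capture('scene');b=viewer.capture('top')
A=cv2.resize(a['frame'][180:270,180:280],(400,360));B=cv2.resize(b['frame'][160:280,280:400],(360,360));cv2.imwrite('pics/s4.png',np.hstack([A,B]))
plan(loc(15,-135),111.5,np.pi/2-.024,1,1)
E
```

```text
time_s: 18.55
eef_pos: [537.6, -122.1, 111.2]
orientation: [2.249, 2.193, -0.001]
wrist_force: [0.4, 0.5, -1.3]
gripper_width: 35.7
18.65 [ 537.6 -120.9  111.1] [-2.248 -2.194  0.   ] [ 0.2  0.5 -1.9] 35.7
target [ 538.3 -117.3  111.5] turn [-0. -0. -0.]
0.14,0.02,-0.01,-0.00,-0.00,-0.00,1
```

View pics/s4.png

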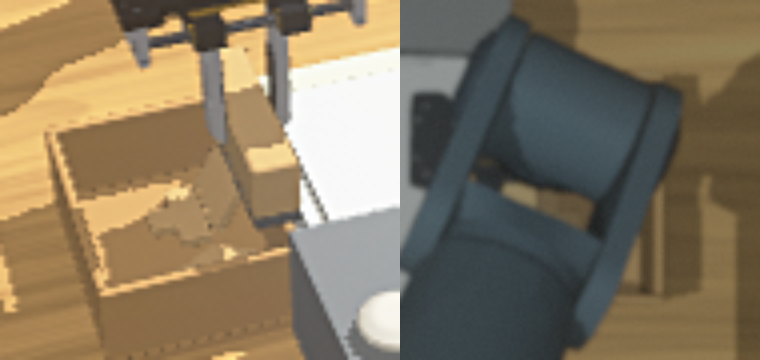

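```bash
python3 -m inch '[0,0,-0.6,0,0,0,1, 0,0,-0.7,0,0,0,1, 0,0,-0.6,0,0,0,1, 0,0,0,0,0,0,1]' | grep eef
python3 -c "
from h import *
plan(loc(-88,-8),160,-.024,17,1)"
```

```text
eef_pos: [536.2, -118.9, 158.3]
18.98 [ 536.2 -118.9  158.3] [-2.243e+00 -2.192e+00  2.000e-03] [ 0.9 -1.2 -1.1] 35.9
target [438.3  12.1 160. ] turn [-6.000e-03  1.000e-03  1.572e+00]
0.30,-0.24,-0.00,-0.00,0.00,0.92,1
0.28,-0.26,-0.00,-0.00,0.00,0.92,1
0.25,-0.29,-0.00,-0.00,0.00,0.92,1
0.23,-0.31,-0.00,-0.00,0.00,0.92,1
0.20,-0.33,-0.00,-0.00,0.00,0.92,1
0.17,-0.35,-0.00,-0.00,0.00,0.92,1
0.13,-0.36,-0.00,-0.00,0.00,0.92,1
0.10,-0.37,-0.00,-0.00,0.00,0.92,1
0.06,-0.38,-0.00,-0.00,0.00,0.92,1
0.03,-0.38,-0.00,-0.00,0.00,0.92,1
-0.01,-0.38,-0.00,-0.00,0.00,0.92,1
-0.04,-0.38,-0.00,-0.00,0.00,0.92,1
-0.08,-0.38,-0.00,-0.00,0.00,0.92,1
-0.11,-0.37,-0.00,-0.00,0.00,0.92,1
-0.15,-0.36,-0.00,-0.00,0.00,0.92,1
-0.18,-0.34,-0.00,-0.00,0.00,0.92,1
-0.21,-0.32,-0.00,-0.00,0.00,0.92,1
```

```bash
python3 -m inch '[0.3,-0.24,0,0,0,0.9,1, 0.28,-0.26,0,0,0,0.9,1, 0.25,-0.3,0,0,0,0.9,1, 0.23,-0.3,0,0,0,0.9,1, 0.2,-0.33,0,0,0,0.9,1, 0.17,-0.35,0,0,0,0.9,1, 0.13,-0.36,0,0,0,0.9,1, 0.1,-0.37,0,0,0,0.9,1, 0.06,-0.38,0,0,0,0.9,1, 0.03,-0.38,0,0,0,0.9,1, 0,-0.38,0,0,0,0.9,1, -0.04,-0.38,0,0,0,0.9,1]' | grep eef
python3 -c "
from h import *
plan(loc(-88,-8),160,-.024,5,1)"
```

```text
eef_pos: [462.2, -17.5, 150.3]
19.98 [462.2 -17.5 150.3] [-3.064 -0.653  0.015] [-0.3 -0.9 -2.3] 35.9
target [438.3  12.1 160. ] turn [-0.009  0.01   0.444]
-0.08,-0.30,-0.07,-0.02,0.02,0.89,1
-0.10,-0.29,-0.07,-0.02,0.02,0.89,1
-0.13,-0.28,-0.08,-0.02,0.02,0.89,1
-0.15,-0.26,-0.08,-0.02,0.02,0.89,1
-0.18,-0.25,-0.08,-0.02,0.02,0.89,1
```

```bash
python3 -m inch '[-0.08,-0.3,-0.02,-0.02,0.02,0.85,1, -0.1,-0.28,-0.02,-0.02,0.02,0.85,1, -0.13,-0.25,-0.02,-0.02,0.02,0.85,1, -0.15,-0.22,-0.02,-0.02,0.02,0.8,1, -0.17,-0.2,-0.02,-0.02,0.02,0.7,1, 0,0,0,0,0,0,1, 0,0,0,0,0,0,1]' | grep eef
python3 - <<'E'
from h import *
w=viewer.capture("wrist")
cv2.imwrite("pics/w5.png",w["frame"])
plan(loc(-88,-8),101.5,-.024,1,1)
t=viewer.tip_of(w,"button_top")
if t: print(t[0]["p"],onz(w,t[0]["point"],89))
E
```

```text
eef_pos: [433.2, 14.9, 146.9]
20.62 [433.1  14.9 146.8] [-3.14e+00  1.00e-03  1.00e-02] [ 0.1  0.  -3.3] 35.5
target [438.3  12.1 101.5] turn [-0.002  0.006  0.023]
0.22,0.12,1.81,-0.02,0.06,0.23,1
0.62 [445.26162617 117.32566506  89.        ]
```

View pics/w5.png

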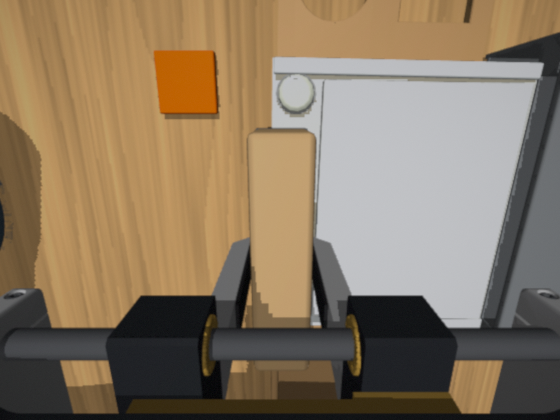

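The wrist view shows the cleared plate (left edge from (322,82) to (313,330)), the button at (296,93), and the block short of the button.

Run:
```python
from h import *
w=viewer.capture("wrist")
def L(P): P=np.array(P)-np.array([*C,0]);k,s=np.cos(YAW),np.sin(YAW);return np.array([k*P[0]+s*P[1],-s*P[0]+k*P[1]]).round(1)
for n,uv,z in [("plate edge",(322,82),90),("plate edge low",(313,330),90),("button",(296,93),89),("rail out -x corner",(273,60),85),("rail +x end",(540,64),85),("block top TL",(252,135),128),("block TR",(312,135),128)]:
    P=onz(w,uv,z);print(n,P.round(1),L(P))
plan(loc(-88,-8),101.5,-.024,1,1)
```

```text
plate edge [464.7 122.6  90. ] [-64.3 103. ]
plate edge low [ 464.  -101.2   90. ] [ -59.6 -120.7]
button [445.  114.8  89. ] [-83.8  94.8]
rail out -x corner [427.3 138.8  85. ] [-102.   118.4]
rail +x end [630.9 135.4  85. ] [101.5 119.9]
block top TL [413.9  85.4 128. ] [-114.1   64.7]
block TR [454.6  85.4 128. ] [-73.5  65.6]
20.72 [433.6  14.5 147.2] [-3.14e+00  3.00e-03  9.00e-03] [-0.2 -0.4 -2.3] 35.5
target [438.3  12.1 101.5] turn [-0.002  0.006  0.022]
0.20,0.10,1.83,-0.02,0.06,0.22,1
```

```bash
python3 -m inch '[0.15,0.1,0.5,-0.02,0.05,0.2,1, 0,0,0.5,0,0,0,1, 0,0,0.4,0,0,0,1, 0,0,0.15,0,0,0,1, 0,0,0,0,0,0,1, 0,0,0,0,0,0,1]' | grep eef
python3 -c "
from h import *
plan(loc(-88,-8),101.5,-.024,1,1)"
```

```text
eef_pos: [439.5, 10.4, 107.4]
21.22 [439.5  10.4 107.4] [ 3.14e+00 -3.20e-02  2.00e-03] [ 0.2  0.  -0.8] 35.9
target [438.3  12.1 101.5] turn [ 0.001 -0.002  0.004]
-0.05,-0.07,0.24,0.01,-0.02,0.04,1
```

Step down gently to find the cube's top.

```bash
python3 -m inch '[-0.05,-0.07,0.15,0,-0.02,0,1, 0,0,0,0,0,0,1]' | grep -E "eef|wrist"; for i in 1 2; do python3 -m inch '[0,0,0.05,0,0,0,1, 0,0,0.03,0,0,0,1]' | grep -E "eef|wrist"; done
```

```text
eef_pos: [438.8, 12.1, 104.1]
wrist_force: [-0.7, -0.2, -3.0]
eef_pos: [439.4, 12.1, 102.7]
wrist_force: [0.2, -0.9, -2.1]
eef_pos: [439.8, 12.1, 101.1]
wrist_force: [-0.6, -0.1, -2.7]
```

```bash
python3 -m inch '[0.2,0,0,0,0,0,1, 0.3,0,0,0,0,0,1, 0.3,0,0,0,0,0,1, 0.3,0,0,0,0,0,1, 0.3,0,0,0,0,0,1, 0.3,0,0,0,0,0,1, 0.3,0,0,0,0,0,1, 0.3,0,0,0,0,0,1, 0.3,0,0,0,0,0,1, 0.3,0,0,0,0,0,1, 0.3,0,0,0,0,0,1, 0,0,0,0,0,0,1]'
python3 -c "
from h import *
plan(loc(76,-8),101.5,-.024,1,1)"
```

```text
time_s: 22.72
eef_pos: [505.8, 11.6, 101.8]
orientation: [3.139, -0.02, -0.105]
wrist_force: [1.0, 0.1, -2.3]
gripper_width: 35.7
22.72 [505.8  11.6 101.8] [ 3.139 -0.02  -0.105] [ 1.   0.1 -2.3] 35.7
target [602.3   8.2 101.5] turn [0.002 0.067 0.011]
3.85,0.09,-0.24,0.02,0.67,0.11,1
```

```bash
python3 -m inch '[0.15,0,-0.01,0,0.25,0.02,1, 0.3,0,-0.01,0,0.25,0.02,1, 0.3,0,0,0,0.2,0.02,1, 0.3,0,0,0,0.1,0.02,1, 0.3,0.02,0,0,0.1,0,1, 0.3,0.02,0,0,0.1,0,1, 0.3,0.02,0,0,0.1,0,1, 0.3,0,0,0,0.1,0,1, 0.3,0,0,0,0.1,0,1, 0.3,0,0,0,0.1,0,1, 0,0,0,0,0,0,1]'
python3 -c "
from h import *
plan(loc(76,-8),101.5,-.024,1,1)"
```

```text
time_s: 23.63
eef_pos: [568.7, 10.6, 99.9]
orientation: [3.14, -0.028, 0.08]
wrist_force: [-0.0, 0.3, 1.1]
gripper_width: 35.7
23.63 [568.7  10.6  99.9] [ 3.14  -0.028  0.08 ] [-0.   0.3  1.1] 35.7
target [602.3   8.2 101.5] turn [-0.    -0.051  0.006]
1.35,0.07,0.01,-0.00,-0.51,0.06,1
```

```bash
python3 -m inch '[0,0,-0.06,0,-0.3,0.03,1, 0.15,0.02,0,0,-0.1,0.03,1, 0.25,0.02,0,0,0,0,1, 0.25,0.02,0,0,0,0,1, 0.25,0,0,0,0,0,1, 0.2,0,0,0,0,0,1, 0,0,0,0,0,0,1]'
python3 -c "
from h import *
plan(loc(76,-8),101.5,-.024,1,1)"
```

```text
time_s: 24.22
eef_pos: [592.7, 9.1, 100.7]
orientation: [-3.14, 0.037, 0.003]
wrist_force: [0.7, -0.1, -0.9]
gripper_width: 35.3
24.22 [592.7   9.1 100.7] [-3.14e+00  3.70e-02  3.00e-03] [ 0.7 -0.1 -0.9] 35.3
target [602.3   8.2 101.5] turn [-0.001  0.002  0.   ]
0.39,0.03,-0.03,-0.01,0.02,0.00,1
```

Now creep until the stop is felt.

```bash
for i in 1 2 3; do python3 -m inch '[0.15,0,0,0,0.02,0,1, 0.15,0,0,0,0.02,0,1]' | grep -vE "time|width"; done
```

```text
eef_pos: [597.9, 9.0, 100.7]
orientation: [-3.14, 0.036, 0.007]
wrist_force: [-7.3, 0.2, 5.2]
eef_pos: [602.9, 8.8, 100.7]
orientation: [-3.141, 0.036, 0.011]
wrist_force: [-6.6, -1.1, 5.5]
eef_pos: [604.6, 8.8, 100.9]
orientation: [-3.141, 0.034, 0.032]
wrist_force: [-19.1, -0.2, 13.8]
```

```bash
for i in 1 2; do python3 -m inch '[0.15,0,0,0,-0.05,0,1, 0.15,0,0,0,-0.05,0,1]' | grep -vE "time|width"; done
python3 -m inch '[-0.4,0,-0.1,0,0,0,1, -0.4,0,-0.1,0,0,0,1, 0,0,-0.6,0,0,0,1, 0,0,-0.8,0,0,0,1, 0,0,-0.6,0,0,0,1, 0,0,0,0,0,0,1]'
python3 - <<'E'
from h import *
w=viewer.capture("wrist");cv2.imwrite("pics/w6.png",w["frame"])
plan((683,32),165,-.03,1,1)
E
```

```text
eef_pos: [604.9, 8.8, 101.4]
orientation: [-3.14, 0.033, 0.079]
wrist_force: [-15.3, -0.7, 11.5]
eef_pos: [605.3, 8.8, 101.9]
orientation: [-3.138, 0.033, 0.127]
wrist_force: [-14.4, -0.3, 11.4]
time_s: 25.55
eef_pos: [591.0, 8.9, 161.2]
orientation: [-3.138, 0.035, 0.115]
wrist_force: [0.1, -0.4, -2.0]
gripper_width: 35.7
25.6 [590.4   9.  159.9] [-3.138  0.035  0.117] [-0.5  0.1 -1.5] 35.7
target [683  32 165] turn [0.    0.075 0.008]
3.66,-1.00,-0.48,0.00,0.75,0.08,1
```

View pics/w6.png

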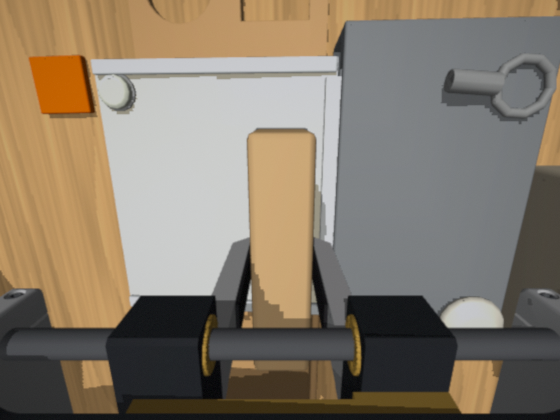

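Plate edge sits at column ≈325, cubby front ≈342: only a narrow lip is left, as expected at home. Check it in mm while setting up the return.

Run:
```python
from h import *
w=viewer.capture("wrist")
for n,uv,z in [("edge",(325,90),90),("edge low",(322,220),90),("cubby front top",(343,30),103),("cubby front low",(336,240),103),("button",(115,92),89),("whistle tail end",(448,80),111)]: print(n,onz(w,uv,z).round(1))
plan((675,24),165,-.03,6,1)
```

```text
edge [622.9 111.3  90. ]
edge low [622.2   1.4  90. ]
cubby front top [634.2 150.5 103. ]
cubby front low [633.8 -12.5 103. ]
button [447.  114.8  89. ]
whistle tail end [708.1 113.9 111. ]
25.65 [589.3   9.2 158.2] [-3.138  0.035  0.122] [-0.5  0.4 -2.3] 35.5
target [675  24 165] turn [-0.     0.078  0.008]
0.56,-0.11,-0.09,-0.00,0.13,0.01,1
0.57,-0.11,-0.08,-0.00,0.13,0.01,1
0.57,-0.11,-0.07,-0.00,0.13,0.01,1
0.57,-0.11,-0.07,-0.00,0.13,0.01,1
0.57,-0.11,-0.06,-0.00,0.13,0.01,1
0.57,-0.12,-0.05,-0.00,0.13,0.01,1
```

Plate shows 11–12 mm out, so it is home. Return the block.

```bash
python3 -m inch '[0.5,-0.1,-0.1,0,0.13,0,1, 0.55,-0.1,-0.1,0,0.13,0,1, 0.55,-0.1,-0.1,0,0.13,0,1, 0.55,-0.1,-0.08,0,0.13,0,1, 0.55,-0.1,-0.08,0,0.13,0,1, 0.5,-0.1,-0.05,0,0.13,0,1, 0,0,0,0,0,0,1, 0,0,0,0,0,0,1]'
python3 -c "
from h import *
plan((675,24),122,-.03,1,1)"
```

```text
time_s: 26.32
eef_pos: [669.1, 23.5, 156.9]
orientation: [-3.139, 0.036, 0.012]
wrist_force: [-0.0, 0.4, -2.5]
gripper_width: 35.7
26.32 [669.1  23.5 156.9] [-3.139  0.036  0.012] [-0.   0.4 -2.5] 35.7
target [675  24 122] turn [-0.003  0.008  0.007]
0.25,-0.02,1.39,-0.03,0.08,0.07,1
```

```bash
python3 -m inch '[0.15,0,0.4,-0.02,0.07,0,1, 0.1,0,0.4,0,0,0,1, 0,0,0.25,0,0,0,1, 0,0,0.08,0,0,0,1, 0,0,0,0,0,0,1, 0,0,0,0,0,0,1]' | grep -vE "time|width"
python3 -c "
from h import *
plan((675,24),122,-.03,1,1)"
```

```text
eef_pos: [671.9, 23.2, 121.6]
orientation: [-3.14, 0.037, 0.012]
wrist_force: [0.3, 1.0, 2.0]
26.82 [671.9  23.2 121.6] [-3.14   0.037  0.012] [0.3 1.  2. ] 35.5
target [675  24 122] turn [-0.001  0.007  0.006]
0.12,-0.03,-0.02,-0.01,0.07,0.06,1
```

```bash
python3 -m inch '[0,0,0,0,0,0,-1, 0,0,0,0,0,0,-1, 0,0,0,0,0,0,-1, 0,0,0,0,0,0,-1, 0,0,0,0,0,0,-1, 0,0,0,0,0,0,-1, 0,0,0,0,0,0,-1, 0,0,0,0,0,0,-1]' | grep -vE "time"
python3 -m inch '[0,0,-0.5,0,0,0,-1, 0,0,-0.8,0,0,0,-1, 0,0,-0.8,0,0,0,-1, 0,0,-0.5,0,0,0,-1, 0,0,0,0,0,0,1]' | grep -vE "time"
python3 -c "
from h import *
plan((446,115),150,-.024,14,1)"
```

```text
eef_pos: [674.3, 22.7, 126.2]
orientation: [-3.141, 0.037, 0.0]
wrist_force: [-0.3, 0.1, 0.4]
gripper_width: 85.9
eef_pos: [673.6, 22.8, 195.2]
orientation: [-3.141, 0.037, 0.004]
wrist_force: [0.2, 0.5, 0.4]
gripper_width: 90.3
27.9 [673.6  22.8 195.2] [-3.141  0.037  0.004] [0.2 0.5 0.4] 90.3
target [446 115 150] turn [-0.     0.003  0.   ]
-0.66,-0.25,0.13,-0.00,0.00,0.00,1
-0.66,-0.25,0.13,-0.00,0.00,0.00,1
-0.66,-0.25,0.13,-0.00,0.00,0.00,1
-0.66,-0.25,0.13,-0.00,0.00,0.00,1
-0.66,-0.25,0.13,-0.00,0.00,0.00,1
-0.66,-0.25,0.13,-0.00,0.00,0.00,1
-0.66,-0.25,0.13,-0.00,0.00,0.00,1
-0.66,-0.25,0.13,-0.00,0.00,0.00,1
-0.66,-0.25,0.13,-0.00,0.00,0.00,1
-0.66,-0.25,0.13,-0.00,0.00,0.00,1
-0.66,-0.25,0.13,-0.00,0.00,0.00,1
-0.66,-0.25,0.13,-0.00,0.00,0.00,1
-0.66,-0.25,0.13,-0.00,0.00,0.00,1
-0.66,-0.25,0.13,-0.00,0.00,0.00,1
```

```bash
python3 -m inch '[-0.66,-0.25,0,0,0,0,1, -0.66,-0.25,0,0,0,0,1, -0.66,-0.25,0.1,0,0,0,1, -0.66,-0.25,0.1,0,0,0,1, -0.66,-0.25,0.15,0,0,0,1, -0.66,-0.25,0.15,0,0,0,1, -0.66,-0.25,0.15,0,0,0,1, -0.66,-0.25,0.2,0,0,0,1, -0.66,-0.25,0.2,0,0,0,1, -0.66,-0.25,0.2,0,0,0,1, -0.66,-0.25,0.2,0,0,0,1, -0.6,-0.25,0.2,0,0,0,1]' | grep eef
python3 -m inch '[-0.5,-0.25,0.1,0,0,0,1, -0.4,-0.2,0.1,0,0,0,1, 0,0,0,0,0,0,1, 0,0,0,0,0,0,1]'
python3 - <<'E'
from h import *
w=viewer.capture("wrist");b=viewer.capture("top")
for p in(w,b):
    for n in("button_top",):
        for t in viewer.tip_of(p,n)[:2]: print(t["p"],np.round(t["point"]),onz(p,t["point"],89).round(1))
plan((446,115),90,-.024,1,1)
E
```

```text
eef_pos: [471.9, 104.2, 151.2]
time_s: 29.23
eef_pos: [444.2, 117.5, 143.1]
orientation: [3.141, -0.039, -0.006]
wrist_force: [0.8, -0.1, -0.2]
gripper_width: 0.7
0.91 [282. 218.] [444.6 116.8  89. ]
29.43 [445.1 117.2 143.5] [ 3.141 -0.041 -0.006] [-0.5 -0.5 -0.6] 0.4
target [446 115  90] turn [ 0.     0.004 -0.002]
0.04,0.08,2.14,0.00,0.04,-0.02,1
```

```bash
python3 -m inch '[0.02,0.06,0.6,0,0.03,0,1, 0,0,0.6,0,0,0,1, 0,0,0.5,0,0,0,1, 0,0,0.25,0,0,0,1, 0,0,0.05,0,0,0,1, 0,0,0,0,0,0,1]' | grep -E "eef|wrist"; for i in 1 2; do python3 -m inch '[0,0,0.06,0,0,0,1, 0,0,0.06,0,0,0,1]' | grep -E "eef|wrist"; done
```

```text
eef_pos: [450.8, 113.9, 94.2]
wrist_force: [-0.2, 0.1, -0.4]
eef_pos: [452.1, 113.7, 92.3]
wrist_force: [-1.0, -0.0, 0.0]
eef_pos: [453.1, 113.7, 90.2]
wrist_force: [0.5, -0.6, -0.3]
```

```bash
python3 -m inch '[-0.3,-0.06,0,0,0,0,1, 0,0,0,0,0,0,1, 0,0,0.2,0,0,0,1, 0,0,0,0,0,0,1]' | grep -E "eef|wrist"; python3 -m inch '[-0.03,0,0.1,0,0,0,1, -0.03,0,0.1,0,0,0,1, -0.03,0,0.1,0,0,0,1]' | grep -E "eef|wrist|ori"
```

```text
eef_pos: [445.1, 115.8, 85.3]
wrist_force: [0.1, 0.5, -0.1]
eef_pos: [443.1, 115.9, 77.5]
orientation: [3.141, -0.045, 0.019]
wrist_force: [0.6, 0.0, -0.7]
```

```bash
for i in 1 2 3; do python3 -m inch '[0,0,0.08,0,0,0,1, 0,0,0.08,0,0,0,1]' | grep -E "eef|wrist"; done
```

```text
eef_pos: [443.0, 115.9, 73.2]
wrist_force: [-1.1, 0.8, 3.1]
eef_pos: [443.2, 115.9, 71.6]
wrist_force: [-12.9, -1.0, 27.1]
eef_pos: [443.1, 115.9, 71.8]
wrist_force: [-9.9, -0.4, 17.9]
```

Bottomed at 18–27 N after ~5 mm of travel: fully pressed. Retract and check.

```bash
python3 -m inch '[0,0,-0.5,0,0,0,1, 0,0,-0.8,0,0,0,1, 0,0,-1,0,0,0,1, 0,0,-1,0,0,0,1, 0,-0.5,-1,0,0,0,1, 0,-1,-0.5,0,0,0,1, -0.3,-1,0,0,0,0,1, -0.3,-1,0,0,0,0,1, -0.3,-1,0,0,0,0,1, -0.3,-1,0,0,0,0,1, -0.3,-1,0,0,0,0,1, -0.3,-1,0,0,0,0,1]' | grep -E "time|eef|wrist"
python3 - <<'E'
from h import *
a=viewer.capture('scene');b=viewer.capture('top')
A=cv2.resize(a['frame'][180:290,190:370],(440,270));B=cv2.resize(b['frame'][100:290,130:400],(440,310));cv2.imwrite('pics/end.png',np.vstack([A,B]))
for n in("disc","square","hexagon","cross","block","plate"):
    for t in viewer.boxes_of(b,n)[:3]:
        if t["p"]>.3: print(n,round(t["p"],2),onz(b,t["point"],20 if n not in("block","plate") else 157)[:2].round(0))
E
```

```text
time_s: 32.35
eef_pos: [405.1, 309.6, 197.6]
wrist_force: [1.0, -0.2, 0.6]
disc 0.6 [ 580. -194.]
square 0.79 [329. 282.]
square 0.69 [336. 126.]
square 0.5 [ 494. -140.]
hexagon 0.74 [ 582. -169.]
cross 0.69 [ 525. -208.]
cross 0.52 [ 493. -166.]
block 0.68 [674.  20.]
plate 0.75 [610.  17.]
plate 0.37 [610. 392.]
```

View pics/end.png

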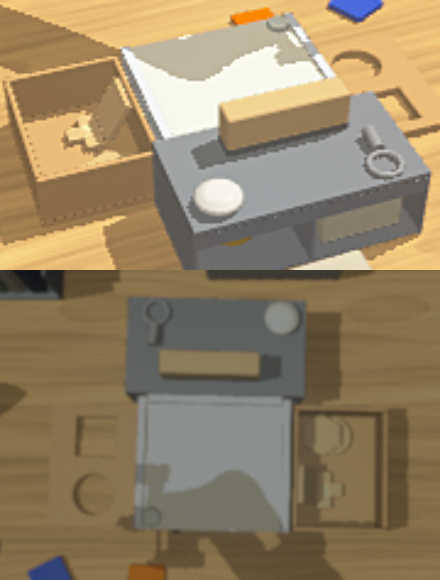

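The final views show all four shapes in the box (the square leaning on its inner wall). The plate is in the slot, the block stands on the cubby, and the whistle, stone and lid are in place. Handing in.

```bash
python3 -c "
from h import *
s=st();print(r.job_done())"
```

```text
32.75 [405.9 307.5 197.7] [ 3.141 -0.062  0.014] [0.1 0.3 0.3] 0.8
the job is handed in; nothing more can be done
None
```

The job is done and handed in at about 33 s; the hand-in gave no verdict. I swept the four shapes into the sorter box with the block and pushed the plate through the slot to its stop. I then stood the block back on the cubby and pressed the button with the closed fingertips.

**Last checks:**
- **Shapes:** the final pictures show all four in the box. The square is leaning on the wall nearest the cube instead of lying flat. Its centre looks inside the box and below the rim, but I judged that only by eye.
- **Fingers:** I saw no finger touch a shape in the pictures, but had no direct reading of that contact.
- **Plate:** it stopped with about 15–19 N of resistance, and the wrist camera puts about 11 mm of it still out of the front, where 12 mm is home.
- **Button:** it moved about 5 mm and bottomed out at 18–27 N, then I lifted clear.
- **Block:** it stands at about (674, 20) mm on the cubby. The robot was touching nothing.
- **Other things:** the lid, the whistle and the stone on the cubby look unmoved in the final picture. The cone, book and second stone were outside that crop, and I did not measure any of them.

**What disagreed or failed:**
- **Fingertip height:** the tips sit about 11 mm behind the reported tool point, where 25 mm ahead was stated. My first two grasps closed on air above the block because of this, the first also lifting before the fingers had shut. I measured the offset by touching the block's top, and later contacts agreed with it.
- **Plate push:** the tool tilted by up to about 0.13 rad while pushing, and I levelled it before placing the block.

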